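# Switch on the hob under the blue casserole

### The job

Get the table hob going under the blue casserole: with closed fingertips press the red power key, then the white key directly in front of the ring on which the casserole stands, then the green start key, each down into the hob so that it stays in. Press lightly, leave the other white key up, and do not lift or shift the pans or anything else; finish with the hand clear.

Things in the scene. Friction and masses are not known exactly. Their poses are not given: they have to be found in the camera images.
- hob: Portable two-ring table hob, fixed to the worktop: aluminium frame with flat black top, 340 (x) by 560 (y) mm, top face 55 mm above the worktop. Origin: centre of its underside. Its +x points to its back, +y to its left as seen from the robot, z up. Four round push-in keys stand in one row on the front strip, 125 mm in front of the centre (x = -125 mm): from left to right white (y = +140), red (y = +50), green (y = -50), white (y = -140 mm).
- power_key_top (a point): Centre of the top face of the red power key, a flat round cap 34 mm in diameter on the front strip of the hob; it stands 17 mm above the hob's black top when up and 5 mm when fully in. Second from the left.
- start_key_top (a point): Centre of the top face of the green start key, a flat round cap 34 mm in diameter on the front strip of the hob; it stands 17 mm above the hob's black top when up and 5 mm when fully in. Third from the left.
- left_key_top (a point): Centre of the top face of the left white ring key, a flat round cap 34 mm in diameter on the front strip of the hob; it stands 17 mm above the hob's black top when up and 5 mm when fully in. It belongs to the left ring, directly behind it.
- right_key_top (a point): Centre of the top face of the right white ring key, a flat round cap 34 mm in diameter on the front strip of the hob; it stands 17 mm above the hob's black top when up and 5 mm when fully in. It belongs to the right ring, directly behind it.
- power_key (a joint): Red power key. Slides straight down into the hob: 0 = up (as at the start), 0.012 m = fully in; it counts as in beyond 0.004. It starts to move at about 4 N, needs about 5.5 N half-way and 7.5 N near the bottom, meets a rubber stop there, and stays where it is left.
- start_key (a joint): Green start key. Slides straight down into the hob: 0 = up (as at the start), 0.012 m = fully in; it counts as in beyond 0.004. It starts to move at about 4 N, needs about 5.5 N half-way and 7.5 N near the bottom, meets a rubber stop there, and stays where it is left.
- left_key (a joint): Left white ring key. Slides straight down into the hob: 0 = up (as at the start), 0.012 m = fully in; it counts as in beyond 0.004. It starts to move at about 4 N, needs about 5.5 N half-way and 7.5 N near the bottom, meets a rubber stop there, and stays where it is left.
- right_key (a joint): Right white ring key. Slides straight down into the hob: 0 = up (as at the start), 0.012 m = fully in; it counts as in beyond 0.004. It starts to move at about 4 N, needs about 5.5 N half-way and 7.5 N near the bottom, meets a rubber stop there, and stays where it is left.
- ring_left (a point): Centre of the left cooking ring (grey outline 184 mm in diameter) on the hob's top face, 170 mm behind the left white key.
- ring_right (a point): Centre of the right cooking ring, likewise, 170 mm behind the right white key.
- casserole: Blue lidded casserole, 174 mm in diameter, 121 mm high to the top of its steel lid knob, a loop handle on either side (220 mm over the loops, along its y). Origin: centre of its underside. It stands on one of the two rings.
- saucepan: Open steel saucepan, 160 mm in diameter, 85 mm high, with a black handle that reaches 233 mm from its centre along its +x. Origin: centre of its underside. It stands on the other ring.
- pepper: Amber pepper jar, 40 mm in diameter, 85 mm high, standing on the hob between the rings, towards the back. Origin: centre of its underside.
- mug: White mug, 80 mm in diameter, 95 mm high, on the worktop left of the hob. Origin: centre of its underside.
- oil: Green oil bottle, 66 mm in diameter, 220 mm high, right of the hob. Origin: centre of its underside.
- bowl: Terracotta bowl, 150 mm in diameter, 65 mm high, right of the hob. Origin: centre of its underside.
- can: Food can, 74 mm in diameter, 110 mm high, left of the hob. Origin: centre of its underside.
Mind the look-alikes: they are no part of the job. Of the things like the pepper, leave any that is pink; of the rest the smaller one is meant. Leave any purple look-alike of the casserole alone.

How it is judged:
By the outcome, as a careful person would: the job done as asked, in the order asked, and still so for the second after the job is handed in, with the robot touching nothing.
It also fails if it takes over 48 s, if anything falls off the work surface, if the arm or the gripper's body presses on something with over 40 N, if the wrist force passes 120 N, or if a joint passes its speed limit or range.

### The arm

A 6-joint arm with a two-finger parallel gripper is mounted at the origin on the work surface. World frame = base frame: x ahead of the robot, y to its left, z up, the work surface at z = 0. Lengths are in mm, angles in rad, forces in N, time in s.
With the tool pointing down it reaches from about 275 to 1000 mm from the base axis. Payload 8.4 kg.
Tool frame: the origin (TCP) lies on the centre line of the jaws, within the pads' length; the fingertips stand r.tip_reach ahead of it and the grasp point (between the pads) lies 3 mm ahead of it (r.tip_reach is the distance from the TCP to the fingertips, in mm); z points along the fingers, y is the direction in which the jaws open and shut (so a half turn about z gives the same grasp; the last joint's range is limited). The gripper opens to 85 mm and grips with 20 to 120 N. Pads are 22 mm wide; open, the fingers measure 114 mm over their backs; the gripper's body (76 mm by 85 mm) begins 54 mm behind the grasp point. The pads swing forward as they close: fully open they stand 13 mm farther back than shut.
Start: joints at [1.313, 0.353, 1.633, -0, 1.155, -0.002], TCP at [158.136, 604.666, 253.281] pointing down, gripper open.
Joint ranges: [-2.63, 2.63], [-0.92, 2.1], [0.06, 2.66], [-1.3, 4.44], [0, 2.69], [-3.02, 3.02]. Speed limits (rad/s): [2.22, 2.22, 2.79, 3.14, 3.14, 3.14].

### API

Orientations are given as [roll, pitch, yaw] about the fixed x, y, z axes, in that order (R = Rz(yaw) Ry(pitch) Rx(roll)).
In Python, from rig import sense, optics, r, nets gives the robot as it stands. The module is installed in compiled form; this text tells all that it offers.
- The arm moves only by the tool carry_out, never from a script. Its argument "increments" is a list that holds one entry, the list of rows, each a list of 6 numbers: the shift along the tool's x, y, z normalised to -1 to 1, where 1 is 40 cm, then the turn, a rotation vector about the tool's x, y, z normalised to -1 to 1, where 1 is 60 degrees. A call has 1 to 5 rows; each row is the pose to reach, as a shift and turn from the pose commanded when the call began, along the tool's axes at that moment; what a row does not reach only later rows make up. A row lasts 1/12 s, in which the tool goes at most 41.7 mm and 7.16 degrees, less where a joint would pass 70% of its speed; a pose out of reach is approached as far as the arm can. A call with a number of a shift or a turn outside -1 to 1 is refused whole. A call with a gripper value outside its range is refused whole. "hand" is the closure, from 0 (fully open) to 1 (shut), set as the call begins (left out, the last holds). The fingers move at their own pace and stop on an object; "squeeze" is the grip in N (left out, the last holds). Time passes only in rows, so rows that repeat a pose let the fingers close. It gives the time, the measured TCP pose, the force and the opening at its end, in the units of the state.
- sense(): the state, without advancing time (a new reading comes with each control period).
- optics.grab_frame(name): name is "scene" or "top" or "wrist"; returns a dict with "img" (400x640x3 uint8, red, green, blue), "range_z" (400x640 float32, mm along the optical axis (not along the pixel's ray), 0 where there is no reading), "fov_y" (degrees; the focal length in pixels is half the picture's height over the tangent of half this angle, whatever the lens; pixels are square), "cx", "cy" (the principal point, pixels), "k1" (the pictures are not rectified: a ray, as slopes to the right and down, at radius r is drawn at 1 + k1 r^2 times it, then the intrinsics apply), "R" (3x3) and "t" (3): a world point X has camera coordinates R X + t. Camera axes: x right, y down, z forward; pixel columns grow to the right and rows downward; lengths in mm; the calibration is good to about 2 mm. A picture is of the moment at which its call begins.
- r.sign_off(): hands the job in, once; it reports no verdict.
Trained networks look in the newest picture that a camera, given by its name, has taken for a name from the list of things; names that differ only in an ending like _2 or _b are one class to them, and where a whole thing is asked for, a point or a joint stands for the part that bears it (a point fixed in the world has none). Each returns a list of dicts, best first, with "confidence" (0 to 1); they miss things now and then, are a little off and sometimes report something else, mostly with a low value. They report only what shows in the picture. A call takes as long as a camera call. They do not tell look-alikes from the thing itself.
- nets.trace(target, camera): "mask" (400x640 bool, what is visible of it).
- nets.tip_of(target, camera): "point" ([x, y, z] in mm, in world coordinates, good to about 4 mm: a listed point, or the origin of a listed thing).
The state is a dict: "clock": time; "qpos": joint angles; "qvel": joint speeds; "joint_efforts": joint torques, N m; "eef_pos": TCP position; "tcp_rot": TCP orientation; "contact_force": force on the tool from outside, world axes, zero at the start; "wrist_torque": the same for the moment, N m; "opening": opening from 0.0 (shut) to 1.0 (fully open).
Only numpy, scipy, OpenCV 4.12 (cv2) and the standard library are available. Lean on these libraries where they do the work, as an engineer would, in place of code of your own. Each camera call takes 0.05 s, during which the arm holds its last target.

## Working session

There is one attempt and no reset: what is moved stays moved. The work goes in short steps, Python scripts to look and compute and a tool call to move; the robot and the scene stay as the last step left them, time stands still between calls to the robot, and variables do not carry over. Pictures are saved under pics/ and viewed, and the job is handed in when it is done.

Besides the shell and the picture viewer there is one more tool, called after "Call:" by a JSON object that holds its "api" and its "payload". carry_out: Moves the arm, as the interface text tells. Its arguments: {"type":"object","properties":{"increments":{"type":"array","items":{"type":"array","items":{"type":"array","items":{"type":"number","minimum":-1,"maximum":1}}}},"hand":{"type":"number"},"squeeze":{"type":"number"}},"required":["increments"]}

```bash
mkdir -p pics; python3 - <<'E'
from rig import sense, optics, r, nets
import cv2,numpy as np
s=sense();print(s, r.tip_reach)
for n in ["scene","top"]:
    f=optics.grab_frame(n);cv2.imwrite(f"pics/{n}0.png",f["img"][:,:,::-1]);print(n,f["fov_y"],f["k1"],f["t"])
    for k in ["power_key_top","start_key_top","left_key_top","right_key_top","hob","casserole","saucepan"]:
        print(k,[(np.round(d["point"],1).tolist(),round(d["confidence"],2)) for d in nets.tip_of(k,n)])
E
```

```text
{'clock': 0.0, 'qpos': array([ 1.31258378e+00,  3.53662655e-01,  1.63412881e+00,  1.58071412e-05,
        1.15517631e+00, -2.37478960e-03]), 'qvel': array([4.72286894e-04, 2.80660570e-04, 5.81817338e-04, 9.86781302e-04,
       9.69703900e-04, 6.28672561e-06]), 'joint_efforts': array([-9.76609999e-05, -6.05265927e+01, -3.42064261e+01,  1.08946535e-04,
        9.59293102e-03,  4.63548815e-05]), 'eef_pos': array([158.02904311, 604.24132089, 252.55486848]), 'tcp_rot': array([-3.14021757e+00, -1.77182013e-05,  2.88574849e+00]), 'contact_force': array([-0.94765386,  0.22630427, -0.76627709]), 'wrist_torque': array([-0.0365149 ,  0.03776432,  0.03644375]), 'opening': 1.00196779493689} 22.0
scene 51.692955161989595 -0.06920043474055203 [  79.74865784 -310.29684533 1799.02876543]
power_key_top [([525.5, 114.9, 71.3], 0.58)]
start_key_top [([521.6, 11.3, 71.5], 0.52)]
left_key_top []
right_key_top [([518.6, -75.7, 72.2], 0.36)]
hob [([648.7, 57.6, 3.1], 0.9), ([691.0, 199.6, 57.7], 0.43)]
casserole [([768.2, -366.2, 3.5], 0.93), ([690.7, -88.2, 57.1], 0.77)]
saucepan [([689.7, 197.8, 54.3], 0.57)]
top 53.17865324507697 -0.09683104170937835 [ -28.59594972  582.7503102  1453.78526169]
power_key_top [([520.3, 110.3, 70.9], 0.49)]
start_key_top [([519.6, 12.8, 68.9], 0.58)]
left_key_top [([522.7, 202.3, 71.9], 0.59), ([690.6, 204.2, 55.1], 0.17)]
right_key_top [([511.3, -78.7, 73.1], 0.61)]
hob [([643.7, 55.8, -2.6], 0.8), ([688.6, 201.5, 55.6], 0.47)]
casserole [([770.7, -369.3, 3.3], 0.8), ([690.7, -85.2, 54.8], 0.71)]
saucepan [([690.9, 202.1, 55.7], 0.91)]
```

View pics/scene0.png

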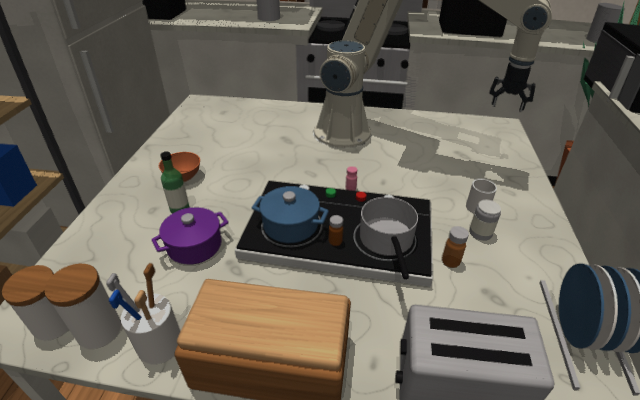

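View pics/top0.png

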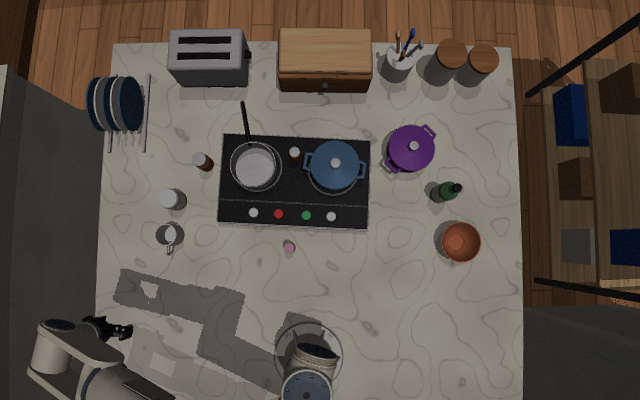

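The top view shows the keys in a row at (253,212) white, (278,214) red, (306,215) green and (331,216) white. There are two casseroles, blue at (335,165) on the right ring and purple at (410,150) on the worktop. The blue one fits, so the right white key at (331,216) is meant. The pink jar at (289,246) stands in front of the hob and has to be avoided. I'll confirm with a crop and measure the keys.

```bash
cat > h.py <<'E'
import numpy as np,cv2
def unproj(f,u,v,z=None):
    h=f["img"].shape[0];fl=h/2/np.tan(np.radians(f["fov_y"]/2))
    K=np.array([[fl,0,f["cx"]],[0,fl,f["cy"]],[0,0,1.]])
    p=cv2.undistortPoints(np.array([[[u,v]]],float),K,np.array([f["k1"],0,0,0,0.]))[0,0]
    R=np.array(f["R"]);t=np.array(f["t"]).ravel();ray=R.T@np.array([p[0],p[1],1]);o=-R.T@t
    if z is not None: return o+ray*(z-o[2])/ray[2]
    return o+ray*f["range_z"][int(round(v)),int(round(u))]
E
python3 - <<'E'
from rig import optics
from h import *
for n in ["top","scene"]:
    f=optics.grab_frame(n);im=f["img"];a=im.astype(int)
    if n=="top":
        c=cv2.resize(im[125:260,210:380],None,fx=4.5,fy=4.4,interpolation=cv2.INTER_CUBIC);cv2.imwrite("pics/crop1.png",c[:,:,::-1])
    box=(190,240,225,370) if n=="top" else (180,205,285,410)
    R,G,B=a[...,0],a[...,1],a[...,2]
    ms={"red":(R>110)&(G<80)&(B<80),"green":(G>80)&(R<80)&(B<100),"white":(a.min(2)>130)}
    for k,m in ms.items():
        q=np.zeros(m.shape,np.uint8);q[box[0]:box[1],box[2]:box[3]]=m[box[0]:box[1],box[2]:box[3]]
        nn,l,st,ce=cv2.connectedComponentsWithStats(q)
        for i in range(1,nn):
            if 15<st[i,4]<200: print(n,k,ce[i].round(1),st[i,4],unproj(f,*ce[i]).round(1),unproj(f,*ce[i],z=72).round(1))
    if n=="top":
        # pink jar extent
        m=(R>150)&(B>90)&(G<140)&(R-G>40);ys,xs=np.where(m[230:262,270:305])
        P=np.array([unproj(f,x+270,y+230) for x,y in zip(xs,ys)]);print("pink",P.min(0),P.max(0))
E
```

```text
top red [278.1 213.5] 58 [522.3 113.4  63.1] [521.8 112.6  72. ]
top green [305.8 214.9] 63 [517.5  13.1  73.9] [517.6  13.1  72. ]
top white [253.2 212. ] 49 [526.5 203.1  69.2] [526.3 202.7  72. ]
top white [330.6 216. ] 50 [514.2 -75.8  77. ] [514.4 -76.   72. ]
top white [227.6 231.7] 55 [4.555e+02 3.088e+02 2.000e-01] [454.6 293.2  72. ]
top white [234.3 235.2] 60 [442.8 283.6  -1.4] [442.4 268.9  72. ]Traceback (most recent call last):
  File "<stdin>", line 18, in <module>
    return umr_minimum(a, axis, None, out, keepdims, initial, where)
ValueError: zero-size array to reduction operation minimum which has no identity
```

View pics/crop1.png

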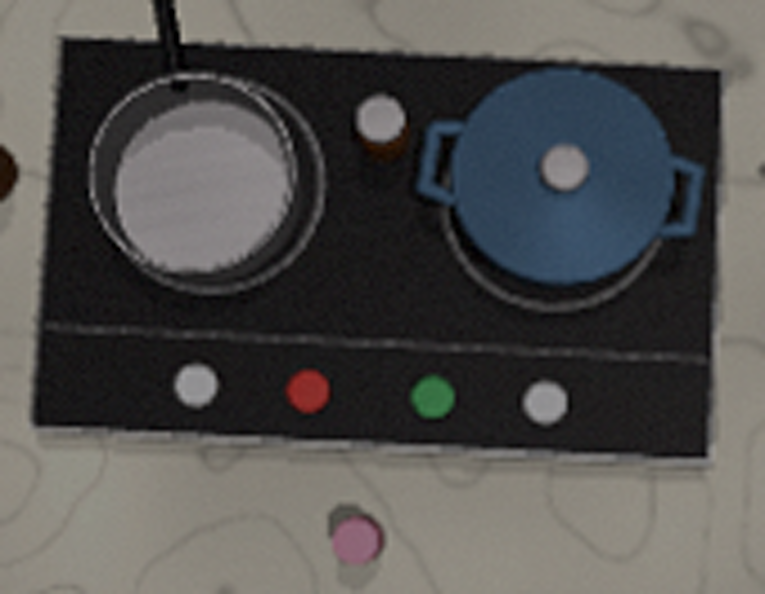

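Confirmed: the blue casserole stands on the right ring, directly behind the right white key at crop pixel (545,402). The order is red, green-side white, green. I'll close the fingers and travel there.

```bash
cat >> h.py <<'E'
from scipy.spatial.transform import Rotation as Ro
def go(target):
    from rig import sense
    s=sense();R=Ro.from_euler('xyz',s["tcp_rot"]).as_matrix()
    d=R.T@(np.array(target,float)-s["eef_pos"]);print("mm",d.round(1),"units",(d/400).round(4),"norm",np.linalg.norm(d).round(),"pos",s["eef_pos"].round(1),"F",s["contact_force"].round(1),"op",s["opening"],"t",s["clock"])
E
python3 - <<'E'
from h import *
for q in (.33,.66,1): go([158+364*q,604-491.6*q,253-60*q])
from rig import optics
f=optics.grab_frame("top"); print(unproj(f,289,246),unproj(f,291,248),unproj(f,286,243))
E
```

```text
mm [-157.3 -127.2   20.1] units [-0.3933 -0.3181  0.0502] norm 203.0 pos [158.1 604.7 253.3] F [-0.1 -0.   0.2] op 0.9999499828799144 t 0.85
mm [-314.6 -253.8   39.9] units [-0.7864 -0.6345  0.0997] norm 406.0 pos [158.1 604.7 253.3] F [-0.1 -0.   0.2] op 0.9999499828799144 t 0.85
mm [-476.6 -384.2   60.3] units [-1.1915 -0.9605  0.1507] norm 615.0 pos [158.1 604.7 253.3] F [-0.1 -0.   0.2] op 0.9999499828799144 t 0.85
[406.34836635  71.07828189  86.05422009] [399.29015653  64.1405203   82.26836566] [416.74171542  82.11619079  81.91462816]
```

Call:
{"api": "carry_out", "payload": {"increments": [[[-0.39,-0.315,0.05,0,0,0],[-0.39,-0.315,0.05,0,0,0],[-0.39,-0.315,0.05,0,0,0],[-0.39,-0.315,0.05,0,0,0],[-0.39,-0.315,0.05,0,0,0]]], "hand": 1, "squeeze": 20}}

```text
clock: 1.32
eef_pos: [278.1, 441.1, 233.1]
tcp_rot: [-3.141, 0.0, 2.886]
contact_force: [1.7, 0.2, 0.2]
opening: 0.296
```

Call:
{"api": "carry_out", "payload": {"increments": [[[-0.39,-0.315,0.05,0,0,0],[-0.39,-0.315,0.05,0,0,0],[-0.39,-0.315,0.05,0,0,0],[-0.39,-0.315,0.05,0,0,0],[-0.39,-0.315,0.05,0,0,0]]]}}

```text
clock: 1.73
eef_pos: [397.3, 279.7, 213.3]
tcp_rot: [3.141, 0.001, 2.886]
contact_force: [0.7, 1.0, 0.0]
opening: 0.0
```

Call:
{"api": "carry_out", "payload": {"increments": [[[-0.39,-0.315,0.05,0,0,0],[-0.39,-0.315,0.05,0,0,0],[-0.39,-0.315,0.05,0,0,0],[-0.39,-0.315,0.05,0,0,0],[-0.39,-0.315,0.05,0,0,0]]]}}

```text
clock: 2.15
eef_pos: [516.6, 118.1, 193.3]
tcp_rot: [3.142, 0.001, 2.885]
contact_force: [1.1, -0.4, -0.3]
opening: -0.004
```

```bash
python3 - <<'E'
from h import *
go([521.8,112.6,130])
E
```

```text
mm [-6.3 -4.  63.3] units [-0.0159 -0.0101  0.1582] norm 64.0 pos [516.6 118.1 193.3] F [ 1.1 -0.4 -0.3] op -0.004318093010828416 t 2.15
```

Call:
{"api": "carry_out", "payload": {"increments": [[[-0.016,-0.01,0.08,0,0,0],[-0.016,-0.01,0.158,0,0,0],[-0.016,-0.01,0.158,0,0,0],[-0.016,-0.01,0.158,0,0,0],[-0.016,-0.01,0.158,0,0,0]]]}}

```text
clock: 2.57
eef_pos: [520.8, 115.5, 131.2]
tcp_rot: [3.141, 0.001, 2.886]
contact_force: [0.6, -0.3, -0.1]
opening: -0.003
```

```bash
python3 - <<'E'
from h import *
go([521.8,112.6,98])
from rig import optics
for n in ["scene","top","wrist"]:
    f=optics.grab_frame(n);im=f["img"]
    if n!="wrist": im=im[150:290,230:440] if n=="scene" else im[140:260,200:380]; im=cv2.resize(im,None,fx=3.6,fy=3.6,interpolation=cv2.INTER_CUBIC)
    cv2.imwrite(f"pics/{n}1.png",im[:,:,::-1])
E
```

```text
mm [-1.7 -2.6 33.2] units [-0.0042 -0.0064  0.083 ] norm 33.0 pos [520.8 115.5 131.2] F [ 0.6 -0.3 -0.1] op -0.0028370784295996014 t 2.5667
```

View pics/wrist1.png

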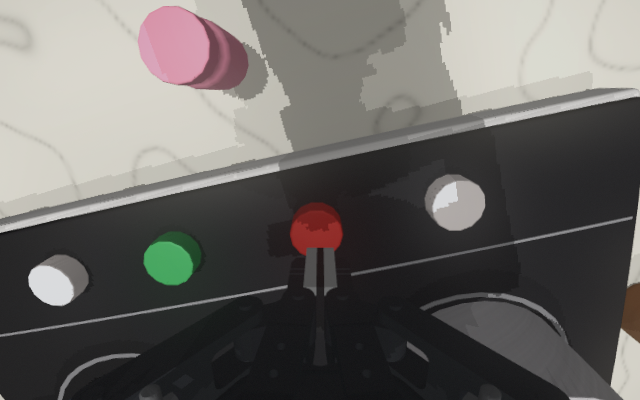

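View pics/scene1.png

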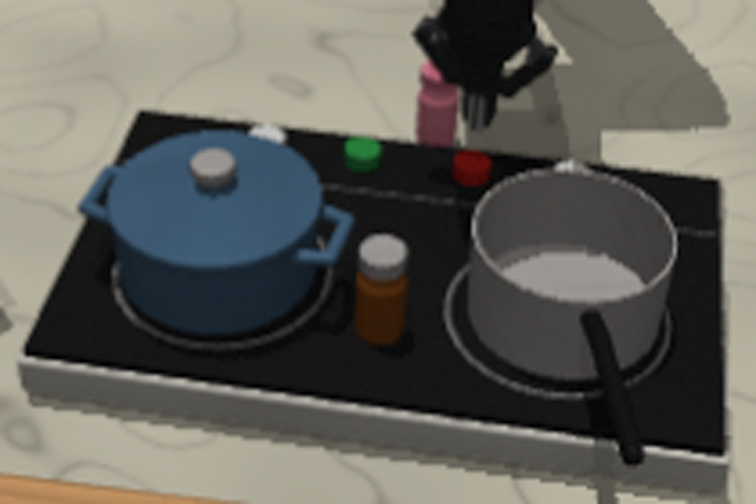

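The wrist view shows the closed tips at (320,250), just above and behind the red key at (317,230). I'll measure the keys from the wrist camera too.

```bash
python3 - <<'E'
from h import *
go([521.8,112.6,98])
from rig import optics,nets
f=optics.grab_frame("wrist")
a=f["img"].astype(int);R,G,B=a[...,0],a[...,1],a[...,2]
for k,m in {"red":(R>70)&(G<60)&(B<60),"green":(G>110)&(R<100)}.items():
    nn,l,st,ce=cv2.connectedComponentsWithStats(m.astype(np.uint8));i=1+st[1:,4].argmax();print(k,ce[i],st[i],unproj(f,*ce[i]),unproj(f,*ce[i],z=72))
print("white",unproj(f,54,284,z=72),unproj(f,54,284),"redtop",unproj(f,316,237,z=72))
for k in ["power_key_top","start_key_top","right_key_top"]:
    print(k,[(np.round(d["point"],1).tolist(),round(d["confidence"],2)) for d in nets.tip_of(k,"wrist")])
E
```

```text
mm [-1.2 -3.1 33.9] units [-0.0029 -0.0076  0.0848] norm 34.0 pos [521.3 115.8 131.9] F [-0.7  0.3  0.7] op 0.00620987491237081 t 2.7167
red [315.74868106 227.76834532] [ 290  203   53   53 2085] [519.50233704 114.23296342  72.27699511] [519.61888471 114.19895797  72.        ]
green [167.86465721 262.74231678] [ 144  241   49   44 1692] [519.69155216  13.17140677  71.03300945] [519.28646585  13.82812899  72.        ]
white [515.20097265 -72.55329218  72.        ] [515.5522958  -73.57992455  71.11341985] redtop [525.76939423 112.72227851  72.        ]
power_key_top [([522.1, 109.3, 73.3], 0.96)]
start_key_top [([516.6, 13.3, 68.7], 0.73)]
right_key_top [([513.3, -75.3, 75.5], 0.62)]
```

Call:
{"api": "carry_out", "payload": {"increments": [[[-0.003,-0.0075,0.04,0,0,0],[-0.003,-0.0075,0.07,0,0,0],[-0.003,-0.0075,0.085,0,0,0],[-0.003,-0.0075,0.085,0,0,0]]]}}

```text
clock: 3.25
eef_pos: [520.0, 111.8, 95.1]
tcp_rot: [-3.141, -0.002, 2.886]
contact_force: [-0.6, -0.1, 0.8]
opening: -0.001
```

Call:
{"api": "carry_out", "payload": {"increments": [[[0,0,0.005,0,0,0],[0,0,0.01,0,0,0],[0,0,0.015,0,0,0],[0,0,0.02,0,0,0],[0,0,0.02,0,0,0]]]}}

```text
clock: 3.67
eef_pos: [521.1, 112.0, 88.3]
tcp_rot: [3.141, 0.001, 2.886]
contact_force: [-0.7, 0.6, 0.6]
opening: -0.002
```

```bash
python3 - <<'E'
from h import *
go([521.8,112.6,86])
from rig import optics
f=optics.grab_frame("wrist");cv2.imwrite("pics/w2.png",f["img"][:,:,::-1])
E
```

```text
mm [-0.5  0.8  2.3] units [-0.0012  0.0019  0.0058] norm 3.0 pos [521.1 112.   88.3] F [-0.7  0.6  0.6] op -0.0022060866331971045 t 3.6667
```

View pics/w2.png

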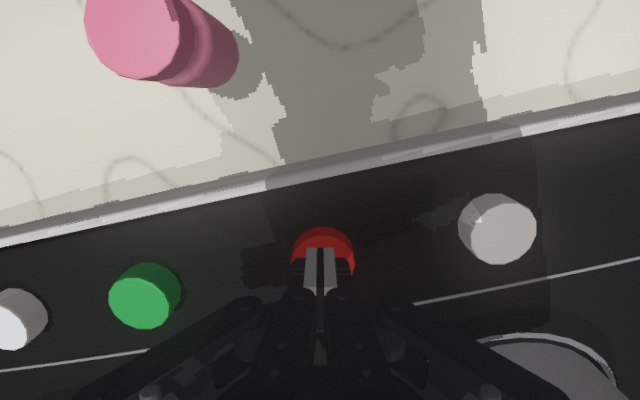

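```bash
python3 - <<'E'
from h import *
go([521.8,112.6,86])
from rig import optics
f=optics.grab_frame("wrist")
for u,v in [(300,248),(310,240),(322,240),(335,240),(345,250),(140,300),(497,235),(20,320),(312,265),(328,265),(312,252)]: print(u,v,unproj(f,u,v).round(1),f["img"][v,u])
E
```

```text
mm [-0.5  0.8  2.3] units [-0.0012  0.002   0.0058] norm 3.0 pos [521.1 112.   88.3] F [-0.7  0.1  1.9] op -0.0016766073729774606 t 3.7167
300 248 [512.3 104.4  66. ] [114  31  29]
310 240 [509.6 110.4  65.2] [117  34  32]
322 240 [510.5 116.4  66.6] [115  32  29]
335 240 [512.3 122.6  66.3] [116  32  30]
345 250 [519.5 126.1  65.4] [114  29  27]
140 300 [517.9  15.4  71.6] [ 71 166  97]
497 235 [527.6 199.8  71.6] [174 169 166]
20 320 [514.3 -60.5  71.4] [168 166 166]
312 265 [512.  111.2  86.3] [80 79 79]
328 265 [512.8 118.3  88.1] [80 80 80]
312 252 [511.6 111.1  74.8] [81 81 80]
```

The depth picture puts the red cap at about 66 mm and the untouched keys at 71.5 mm, so the red key is already about 6 mm in. I'll take it about 3 mm deeper.

Call:
{"api": "carry_out", "payload": {"increments": [[[0,0,0.0025,0,0,0],[0,0,0.005,0,0,0],[0,0,0.0075,0,0,0],[0,0,0.0075,0,0,0]]]}}

```text
clock: 4.1
eef_pos: [521.1, 112.0, 85.4]
tcp_rot: [3.141, 0.001, 2.886]
contact_force: [-0.8, 1.0, 4.0]
opening: 0.001
```

Call:
{"api": "carry_out", "payload": {"increments": [[[0,0,-0.04,0,0,0],[0,0,-0.1,0,0,0],[0,0,-0.1,0,0,0],[0,0,-0.1,0,0,0]]]}}

```text
clock: 4.43
eef_pos: [521.8, 112.0, 126.1]
tcp_rot: [3.14, 0.002, 2.886]
contact_force: [-1.6, 0.1, 0.9]
opening: -0.0
```

```bash
python3 - <<'E'
from h import *
go([514.5,-75.5,128]);go([518,13.3,128])
from rig import optics
f=optics.grab_frame("wrist");cv2.imwrite("pics/w3.png",f["img"][:,:,::-1])
a=f["img"].astype(int);R,G,B=a[...,0],a[...,1],a[...,2]
m=((R>70)&(G<60)&(B<60)).astype(np.uint8);ys,xs=np.where(m)
P=np.array([unproj(f,x,y) for x,y in zip(xs,ys)]);print(np.median(P,0),len(P))
E
```

```text
mm [ -40.4 -183.3   -2. ] units [-0.101  -0.4582 -0.005 ] norm 188.0 pos [521.8 112.  126.1] F [-1.6  0.1  0.9] op -0.00022434789351769352 t 4.4333
mm [-21.3 -96.5  -2. ] units [-0.0533 -0.2412 -0.0049] norm 99.0 pos [521.8 112.  126.1] F [-1.6  0.1  0.9] op -0.00022434789351769352 t 4.4333
[522.60450305 115.39872926  63.23000533] 2165
```

View pics/w3.png

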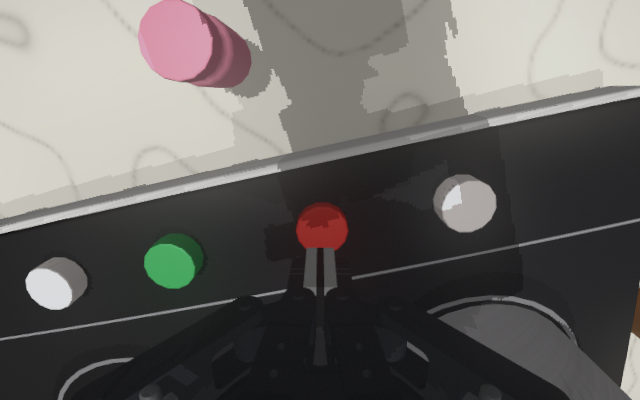

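The red key at (322,228) is in, with its top at 63 mm. Next is the right white key.

Call:
{"api": "carry_out", "payload": {"increments": [[[-0.1,-0.458,0,0,0,0],[-0.1,-0.458,0,0,0,0],[-0.1,-0.458,0,0,0,0],[-0.1,-0.458,0,0,0,0],[-0.1,-0.458,0,0,0,0]]]}}

```text
clock: 4.9
eef_pos: [512.1, -78.9, 124.1]
tcp_rot: [-3.141, -0.001, 2.885]
contact_force: [-0.2, -0.4, -0.3]
opening: -0.0
```

```bash
python3 - <<'E'
from h import *
from rig import optics,nets
f=optics.grab_frame("wrist");cv2.imwrite("pics/w4.png",f["img"][:,:,::-1])
go([514.5,-75.5,98])
print([(np.round(d["point"],1).tolist(),round(d["confidence"],2)) for d in nets.tip_of("right_key_top","wrist")])
E
```

```text
mm [-0.9  5.5 26.1] units [-0.0023  0.0137  0.0654] norm 27.0 pos [512.3 -80.6 124.2] F [ 0.7 -1.9 -0.9] op -0.0005012089928779213 t 4.95
[([512.3, -77.7, 72.7], 0.57)]
```

View pics/w4.png

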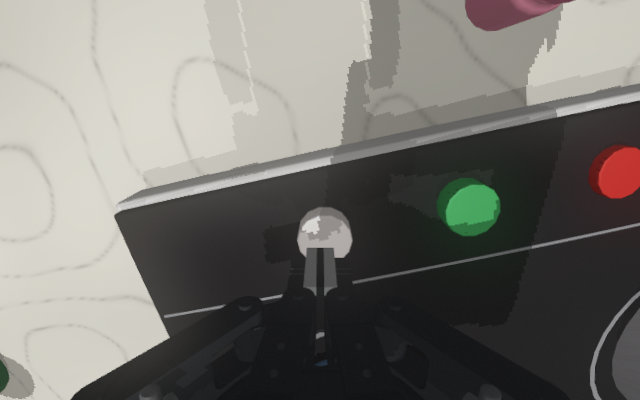

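The tips line up with the white key at (324,236). Lowering.

Call:
{"api": "carry_out", "payload": {"increments": [[[-0.002,0.008,0.03,0,0,0],[-0.002,0.008,0.06,0,0,0],[-0.002,0.008,0.065,0,0,0],[-0.002,0.008,0.065,0,0,0]]]}}

```text
clock: 5.33
eef_pos: [513.7, -71.3, 97.4]
tcp_rot: [-3.141, -0.003, 2.887]
contact_force: [-0.8, 0.5, -0.0]
opening: 0.0
```

```bash
python3 - <<'E'
from h import *
go([514.5,-75.5,86])
E
```

```text
mm [-1.9 -3.9 11.4] units [-0.0047 -0.0096  0.0284] norm 12.0 pos [513.7 -71.3  97.4] F [-0.8  0.5 -0. ] op 0.0002269322561977539 t 5.3333
```

Call:
{"api": "carry_out", "payload": {"increments": [[[0,-0.008,0,0,0,0],[0,-0.008,0,0,0,0],[0,-0.008,0,0,0,0],[0,-0.008,0,0,0,0]]]}}

```text
clock: 5.67
eef_pos: [514.3, -75.6, 99.5]
tcp_rot: [3.141, 0.001, 2.886]
contact_force: [-0.3, 0.1, 0.3]
opening: -0.001
```

Call:
{"api": "carry_out", "payload": {"increments": [[[0,0,0.006,0,0,0],[0,0,0.012,0,0,0],[0,0,0.018,0,0,0],[0,0,0.024,0,0,0],[0,0,0.026,0,0,0]]]}}

```text
clock: 6.08
eef_pos: [514.2, -75.7, 88.6]
tcp_rot: [3.141, 0.0, 2.886]
contact_force: [-0.7, 0.2, 5.3]
opening: -0.004
```

Call:
{"api": "carry_out", "payload": {"increments": [[[0,0,0.003,0,0,0],[0,0,0.003,0,0,0],[0,0,0.003,0,0,0]]]}}

```text
clock: 6.33
eef_pos: [514.2, -75.7, 87.4]
tcp_rot: [3.142, 0.0, 2.886]
contact_force: [0.7, 0.0, 1.6]
opening: 0.001
```

Tip is at about 65.4 mm. I'll press 2 mm further, then lift.

Call:
{"api": "carry_out", "payload": {"increments": [[[0,0,0.0025,0,0,0],[0,0,0.005,0,0,0],[0,0,0.005,0,0,0]]]}}

```text
clock: 6.58
eef_pos: [514.2, -75.7, 85.6]
tcp_rot: [3.142, 0.0, 2.886]
contact_force: [0.2, 0.0, 3.4]
opening: 0.0
```

Call:
{"api": "carry_out", "payload": {"increments": [[[0,0,-0.04,0,0,0],[0,0,-0.1,0,0,0],[0,0,-0.1,0,0,0],[0,0,-0.1,0,0,0]]]}}

```text
clock: 6.92
eef_pos: [514.6, -75.8, 126.2]
tcp_rot: [3.141, 0.002, 2.886]
contact_force: [-0.1, -0.1, -0.1]
opening: 0.001
```

```bash
python3 - <<'E'
from h import *
from rig import optics,nets
go([518,13.3,126])
f=optics.grab_frame("wrist");cv2.imwrite("pics/w5.png",f["img"][:,:,::-1])
for u,v in [(320,225),(312,235),(330,235)]: print(unproj(f,u,v).round(1),f["img"][v,u])
E
```

```text
mm [19.2 87.1  0.2] units [0.048  0.2177 0.0004] norm 89.0 pos [514.6 -75.8 126.2] F [-0.1 -0.1 -0.1] op 0.0014415708600898627 t 6.9167
[512.3 -74.7  64.5] [193 189 186]
[518.2 -81.5  63.5] [178 173 170]
[521.1 -70.4  63.6] [178 173 169]
```

View pics/w5.png

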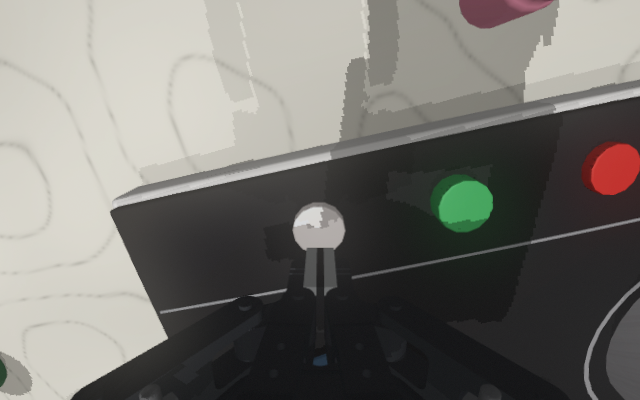

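The right white key at (319,228) is in, with its top at about 64 mm. Next is the green key at (465,205).

Call:
{"api": "carry_out", "payload": {"increments": [[[0.024,0.1,0,0,0,0],[0.048,0.2,0,0,0,0],[0.048,0.218,0,0,0,0],[0.048,0.218,0,0,0,0],[0.048,0.218,0,0,0,0]]]}}

```text
clock: 7.38
eef_pos: [516.9, 13.6, 124.6]
tcp_rot: [-3.141, -0.001, 2.888]
contact_force: [-0.6, -0.9, 0.7]
opening: 0.002
```

Call:
{"api": "carry_out", "payload": {"increments": [[[0,0,0.03,0,0,0],[0,0,0.06,0,0,0],[0,0,0.065,0,0,0],[0,0,0.065,0,0,0],[0,0,0.065,0,0,0]]]}}

```text
clock: 7.8
eef_pos: [517.4, 12.6, 99.5]
tcp_rot: [-3.141, -0.001, 2.885]
contact_force: [-0.4, 0.9, -0.3]
opening: 0.001
```

```bash
python3 - <<'E'
from h import *
from rig import optics,nets
f=optics.grab_frame("wrist");cv2.imwrite("pics/w6.png",f["img"][:,:,::-1])
go([518,13.3,86])
E
```

```text
mm [-0.2  0.6 13.8] units [-0.0006  0.0014  0.0344] norm 14.0 pos [517.6  12.8  99.8] F [-0.  -0.2  0. ] op -0.0006208601731833139 t 7.85
```

View pics/w6.png

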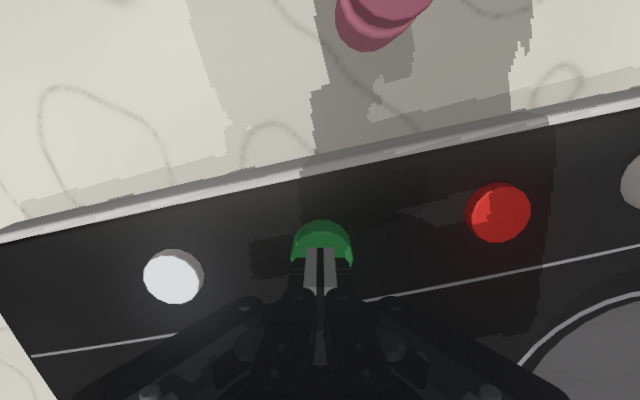

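The tips are centred over the green key at (321,243).

Call:
{"api": "carry_out", "payload": {"increments": [[[0,0,0.006,0,0,0],[0,0,0.012,0,0,0],[0,0,0.018,0,0,0],[0,0,0.024,0,0,0],[0,0,0.028,0,0,0]]]}}

```text
clock: 8.27
eef_pos: [517.8, 13.4, 88.4]
tcp_rot: [-3.142, 0.001, 2.886]
contact_force: [-0.8, -1.6, 6.0]
opening: 0.003
```

Call:
{"api": "carry_out", "payload": {"increments": [[[0,0,0.003,0,0,0],[0,0,0.006,0,0,0],[0,0,0.007,0,0,0],[0,0,0.007,0,0,0]]]}}

```text
clock: 8.6
eef_pos: [517.8, 13.4, 85.6]
tcp_rot: [-3.141, 0.001, 2.886]
contact_force: [-0.0, -1.1, 3.2]
opening: -0.002
```

Call:
{"api": "carry_out", "payload": {"increments": [[[0,0,-0.04,0,0,0],[0,0,-0.1,0,0,0],[0,0,-0.2,0,0,0],[0,0,-0.3,0,0,0],[0,0,-0.35,0,0,0]]]}}

```text
clock: 9.02
eef_pos: [518.8, 13.7, 229.5]
tcp_rot: [3.14, 0.004, 2.886]
contact_force: [1.2, 0.2, -0.1]
opening: 0.005
```

Call:
{"api": "carry_out", "payload": {"increments": [[[0.25,0,0,0,0,0],[0.25,0,0,0,0,0],[0.25,0,0,0,0,0],[0.25,0,0,0,0,0],[0.25,0,0,0,0,0]]]}}

```text
clock: 9.43
eef_pos: [420.2, 39.1, 225.6]
tcp_rot: [3.141, 0.001, 2.887]
contact_force: [1.0, 1.0, 0.6]
opening: 0.003
```

```bash
python3 - <<'E'
from h import *
from rig import optics,nets
go([518,13.3,86])
fw=optics.grab_frame("wrist");cv2.imwrite("pics/w7.png",fw["img"][:,:,::-1])
f=optics.grab_frame("scene");cv2.imwrite("pics/s7.png",cv2.resize(f["img"][150:290,150:500],None,fx=2.2,fy=2.2)[:,:,::-1])
f=optics.grab_frame("top");cv2.imwrite("pics/t7.png",f["img"][:,:,::-1])
def pj(p):
    h=400;fl=h/2/np.tan(np.radians(fw["fov_y"]/2));K=np.array([[fl,0,fw["cx"]],[0,fl,fw["cy"]],[0,0,1.]])
    return cv2.projectPoints(np.array([p],float),cv2.Rodrigues(np.array(fw["R"]))[0],np.array(fw["t"]).ravel(),K,np.array([fw["k1"],0,0,0,0.]))[0][0,0]
for n,p in dict(red=(521.8,112.6,64),green=(517.6,13.1,64),right=(514.4,-76,64),left=(526.3,202.7,72)).items():
    u,v=pj(p);
    if 5<u<635 and 5<v<395: 
        zs=[unproj(fw,u+i,v+j)[2] for i in(-4,0,4) for j in(-4,0,4)];print(n,u,v,np.median(zs).round(1),fw["img"][int(v),int(u)])
    else: print(n,"out",u,v)
E
```

```text
mm [-101.    -0.4  139.7] units [-0.2525 -0.0009  0.3493] norm 172.0 pos [420.2  39.1 225.6] F [1.  1.  0.6] op 0.002651654665866379 t 9.4333
red 414.51140944324493 260.7026052289767 63.1 [114  34  32]
green 318.8228825138028 279.0815744134797 236.0 [28 27 27]
right 236.71585539560832 294.735042951582 63.5 [182 183 185]
left 506.94727124750693 247.338005697622 72.2 [181 183 185]
```

View pics/w7.png

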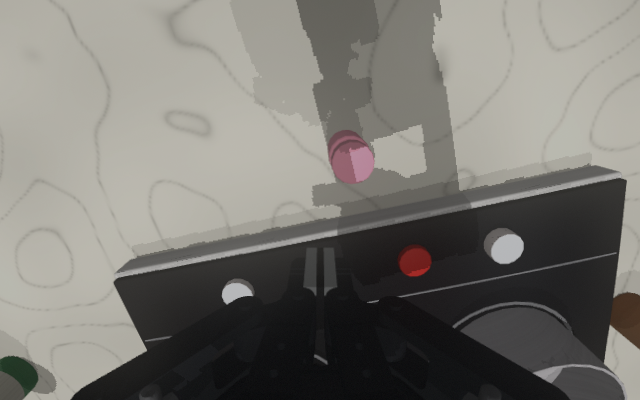

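View pics/s7.png

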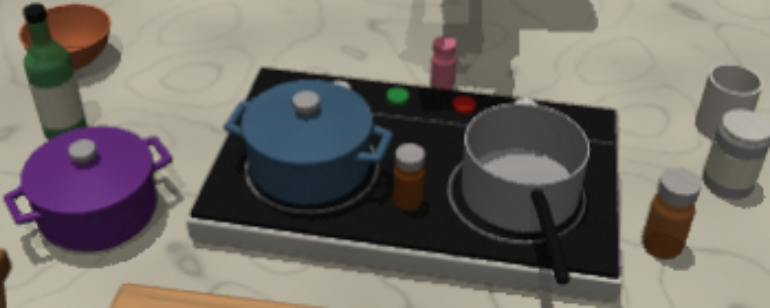

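Red (63.1 mm) and right white (63.5 mm) are in, left white (72.2 mm) is up, and nothing has shifted. The hand hides the green key in the wrist view, so I'll move aside and check it.

Call:
{"api": "carry_out", "payload": {"increments": [[[0,0.3,0,0,0,0],[0,0.3,0,0,0,0],[0,0.3,0,0,0,0],[0,0.3,0,0,0,0],[0,0.3,0,0,0,0]]]}}

```text
clock: 10.0
eef_pos: [452.1, 156.4, 225.0]
tcp_rot: [-3.141, -0.0, 2.888]
contact_force: [0.3, -0.5, -0.7]
opening: 0.001
```

```bash
python3 - <<'E'
from h import *
from rig import optics,sense
sense()
for n in ["wrist","scene"]:
    f=optics.grab_frame(n)
    a=f["img"].astype(int);R,G,B=a[...,0],a[...,1],a[...,2]
    m=((G>70)&(R<0.65*G)&(B<0.8*G)).astype(np.uint8)
    nn,l,st,ce=cv2.connectedComponentsWithStats(m)
    for i in range(1,nn):
        if st[i,4]>30: 
            ys,xs=np.where(l==i);P=np.array([unproj(f,x,y) for x,y in zip(xs,ys)]);print(n,ce[i],st[i,4],np.median(P,0).round(1))
print(sense()["eef_pos"],sense()["qvel"].round(3))
E
```

```text
wrist [203.03871829 277.97863818] 749 [518.5  14.4  63.4]
scene [635.70967742  14.67741935] 93 [-858.4 1479.9  384.7]
scene [169.51533742 175.76687117] 163 [ 623.  -476.2  149.9]
scene [330.28070175 192.78947368] 57 [521.2  17.3  64.1]
[451.14935475 154.52429219 224.92628363] [-0.018 -0.017  0.013  0.001  0.     0.002]
```

Green is at 63.4 mm, so it is in, and the hand is clear. Handing in.

```bash
python3 -c "
from rig import r
print(r.sign_off())"
```

```text
the job is handed in; nothing more can be done
None
```

With closed fingertips I pressed the red power key, then the right white key (the one in front of the blue casserole's ring), then the green start key. The highest contact force I read at the end of a press was about 6 N. The job was handed in at about 10 s.

- **Keys:** The last depth checks put the red, right white and green tops at about 63–63.5 mm. They stood at about 72 mm before, so each is roughly 8.5 mm in. The left white key is still up at 72.2 mm.
- **Surroundings:** By eye in the last scene picture the pans and other objects were where they started. I did not measure them again.
- **Hand:** It is clear of everything, with the TCP at about 225 mm height.
- **Check that disagreed:** During the first press the wrist force read close to zero although the red key was already moving, so I relied on the depth pictures instead.

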